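# Slide the pepper mill home in its charging dock

## Robot

A 6-joint arm with a two-finger parallel gripper is mounted at the origin on the work surface. World frame = base frame: x ahead of the robot, y to its left, z up, the work surface at z = 0. Lengths are in m, angles in rad, forces in N, time in s.
With the tool pointing down it reaches from about 0.35 to 0.8 m from the base axis. Payload 7.3 kg.
Tool frame: the origin (TCP) lies on the mounting face of the last link; the fingertips stand 173 mm ahead of it and the grasp point (between the pads) lies 155 mm ahead of it; z points along the fingers, y is the line along which they close (so a half turn about z gives the same grasp; the last joint's range is limited). The gripper opens to 85 mm and grips with 20 to 120 N. Pads are 22 mm wide; open, the fingers measure 114 mm over their backs; the gripper's body (76 mm by 85 mm) begins 54 mm behind the grasp point. The pads swing forward as they close: fully open they stand 13 mm farther back than shut.
Start: joints at [-1.304, 0.342, 1.524, -0, 1.275, -0.146], TCP at [0.211, -0.481, 0.405] pointing down, gripper open.
Joint ranges: [-2.53, 2.53], [-0.77, 2.02], [0.04, 2.7], [-1, 4.14], [0.28, 2.66], [-3.11, 3.11]. Speed limits (rad/s): [2.57, 2.57, 3.14, 3.14, 3.14, 3.14].

## Interface

Orientations are given as a 3x3 rotation matrix whose columns are the frame's x, y, z axes.
In Python, from station import * gives the robot as it stands.
- The arm moves only by the shell command python3 -m creep 'ROWS' [FORCE]. ROWS is JSON, a list that holds one entry, the list of rows, each a list of 7 numbers: the shift along the tool's x, y, z in mm, then the turn, a rotation vector about the tool's x, y, z in rad, then the gripper command: -1 is shut, 1 is fully open, values between are in proportion. A call has 1 to 8 rows; each row is the pose to reach, as a shift and turn from the pose commanded when the call began, along the tool's axes at that moment; what a row does not reach only later rows make up. A row lasts 1/10 s, in which the tool goes at most 50 mm and 8.59 degrees, less where a joint would pass 70% of its speed; a pose out of reach is approached as far as the arm can. A call with a gripper value outside its range is refused whole. The fingers move at their own pace and stop on an object; FORCE is the grip in N (left out, the last holds). Time passes only in rows, so rows that repeat a pose let the fingers close. It gives the time, the measured TCP pose, the force, the opening and the grip force at its end, in the units of the state.
- state(): the state, without advancing time (a new reading comes with each control period).
- snapshot(name): name is "scene" or "top" or "wrist"; returns the picture (400x640x3 uint8, red, green, blue); there is no depth.
- camera_info(name): a dict with "camera_matrix" (3x3 intrinsics, pixels), "k1" (the pictures are not rectified: a ray, as slopes to the right and down, at radius r is drawn at 1 + k1 r^2 times it, then the intrinsics apply), "rvec" (rotation vector, rad) and "tvec" (3), from world to camera coordinates, as OpenCV has them. Camera axes: x right, y down, z forward; pixel columns grow to the right and rows downward; lengths in m; the calibration is good to about 2 mm. A picture is of the moment at which its call begins: read the wrist's pose just before it. camera_info takes no time and is no camera call; for the wrist camera it gives the pose at the moment of the call.
- job_done(): hands the job in; it is judged then, once.
The state is a dict: "time_s": time; "joints": joint angles; "qvel": joint speeds; "tau": joint torques, N m; "tool_pos": TCP position; "tcp_rot": TCP orientation; "force": force on the tool from outside, world axes, zero at the start; "ft_torque": the same for the moment, N m; "opening": opening from 0.0 (shut) to 1.0 (fully open); "finger_force": force on a finger pad.
Only numpy, scipy, OpenCV 4.12 (cv2) and the standard library are available. Lean on these libraries where they do the work, as an engineer would, in place of code of your own. Each camera call takes 0.05 s, during which the arm holds its last target. There are 200 camera calls.

## Task

Put the tall blue pepper mill on charge: slide it upright along the counter, pushing only low on its blue lower body (its wooden top comes off and must not be touched), into the dock until it is home against the orange contact pad. Press it onto the pad with a steady push of about 15 N for a second so the contacts make, never shoving the mill harder than about 20 N, then back away and swing the orange guard arm fully shut in front of it. Do not lift or tip the mill and leave everything else on the counter where it is.

Things in the scene. Friction and masses are not known exactly. Their poses are not given: they have to be found in the camera images.
- mill: Tall pepper mill standing on the counter, 0.35 to 0.6 kg, 235 mm high. Origin: centre of its underside, z up along its axis; it is round. Lower part: blue cylinder 60 mm in diameter, smooth and slippery, from 6 to 112 mm height, on a rubber foot 58 mm wide that drags on the counter with 2 to 6 N (more when the finger presses down). Pushed higher than about 30 mm above the counter it topples
- mill_top: Wooden upper part of the mill, 48 to 54 mm in diameter, from 112 to 235 mm above the counter; origin at its underside on the mill's axis. Fixed to the mill for this job; the robot must not touch it
- dock: Fixed black U dock, no floor (the mill slides on the counter). Origin on the counter; +x is the way in, y left seen along +x. Cheeks 60 mm high, 14 thick, inner faces at y = +-35 mm, from x = -27 (rounded ends) to 40 mm; back wall to x = 62, 85 mm high. On it a rigid orange pad, 44 wide, 8 to 58 mm up, set at an unmeasured depth; the mill meets it with its axis at x = -16 to 0 mm: feel for it
- guard (a joint): Angle of the orange guard arm about its upright hinge. 0: shut (a stop), arm across the mouth along dock -y, inner face at dock x = -58 mm; grows as it opens, to 2.5. At angle a the arm points from the hinge along dock (-sin a, -cos a). Starts open, 1.8 to 2.2, clear of the mouth. Stays where left, about 1 N at the pin turns it. Bar 12 mm thick, 30 to 44 mm above the counter
- guard_hinge (a point): Hinge axis of the guard arm, fixed to the dock at dock x = -64, y = +56 mm, at the top of a grey post of 11 mm radius, 29 mm above the counter; the arm hub there reaches 45 mm
- guard_pin (a point): Top of the upright steel pin at the free end of the guard arm, 112 mm from the hinge, 12 mm in diameter; the pin's top is 82 mm above the counter and it stands 38 mm clear above the arm: push it or pinch it here
- salt: Bystander: white salt mill with wooden top, 60 mm in diameter, 155 mm high, behind the dock; origin under its centre. Not to be moved
- jar: Bystander: amber glass jar with wooden lid, 60 mm in diameter, 85 mm high, beside the dock; origin under its centre. Not to be moved
- mug: Bystander: white mug, 82 mm in diameter, 92 mm high; origin under its centre. Not to be moved
- soap: Bystander: green glass soap bottle, 64 mm in diameter, 160 mm high; origin under its centre. Not to be moved
- flask: Bystander: white flask, 70 mm in diameter, 220 mm high, behind the dock; origin under its centre. Not to be moved

How it is judged:
On the way, in this order (a step that is already met when the one before it is completed fails the run):
1. the mill, upright and home in the dock, is pressed on the contact pad with 5 to 15 N for 0.5 s (x of mill in the frame of dock above -0.021 m and y of mill in the frame of dock between -0.007 and 0.007 m and contact force between mill and dock between 5 and 15 N and angle between mill's own z axis and vertical below 0.06 rad), for 0.5 s.
2. the guard arm is swung shut (value of joint guard below 0.06 rad), for 0.2 s.
At the end, for the whole second after the job is handed in: The mill stands upright (within 0.05 rad) and still in the dock, its axis no more than 21 mm short of the dock's origin (the pad stands 0 to 16 mm proud) and within 7 mm of the dock's middle line, the guard arm shut to within 0.06 rad, and the robot touches neither (x of mill in the frame of dock above -0.021 m and y of mill in the frame of dock between -0.007 and 0.007 m and angle between mill's own z axis and vertical below 0.05 rad and value of joint guard below 0.06 rad and linear speed of mill below 0.01 m/s and contact force between the fingers and mill below 0.1 N and contact force between the fingers and dock below 0.1 N).
It fails at once if the mill is tipped by more than 0.2 rad or lifted off the counter by more than 15 mm (angle between mill's own z axis and vertical above 0.2 rad or height (world z) of mill above 0.015 m).
It fails at once if the robot touches the mill's wooden top (contact force between any of the fingers, the arm and mill_top above 0.5 N).
It fails at once if the robot pushes the mill with more than 25 N (contact force between any of the fingers, the arm and mill above 25 N).
It fails at once if the mill is rammed against the pad with more than 25 N (contact force between mill and dock above 25 N).
It fails at once if a bystander is moved by more than 20 mm (distance of any of salt, jar, mug, soap, flask from where it was at the start of the episode above 0.02 m).
It also fails if it takes over 72 s, if anything falls off the work surface, if the arm or the gripper's body presses on something with over 40 N, if the wrist force passes 120 N, or if a joint passes its speed limit or range.

## Working session

There is one attempt and no reset: what is moved stays moved. The work goes in short steps, Python scripts to look and compute and a shell command to move; the robot and the scene stay as the last step left them, time stands still between calls to the robot, and variables do not carry over. Pictures are saved under pics/ and viewed, at most 11 in all, crops included, and the job is handed in when it is done.

```bash
mkdir -p pics; ls; python3 - <<'E'
from station import *
import cv2
for n in ("scene","top"):
    i=camera_info(n);print(n,i)
    cv2.imwrite(f"pics/{n}0.png",cv2.resize(snapshot(n),(800,500),interpolation=cv2.INTER_CUBIC)[:,:,::-1])
s=state();print(s)
E
```

```text
pics
scene {'camera_matrix': array([[410.36162276,   0.        , 316.74008975],
       [  0.        , 410.36162276, 196.45472733],
       [  0.        ,   0.        ,   1.        ]]), 'k1': -0.02278603815229784, 'rvec': array([ 2.32957162,  0.62145146, -0.2634194 ]), 'tvec': array([-0.49065129, -0.1054828 ,  1.30674296])}
top {'camera_matrix': array([[487.57107145,   0.        , 328.40933065],
       [  0.        , 487.57107145, 204.44008457],
       [  0.        ,   0.        ,   1.        ]]), 'k1': -0.15311773787103242, 'rvec': array([ 2.10194738, -2.14002931,  0.14262991]), 'tvec': array([0.05255225, 0.56845667, 1.06635337])}
{'time_s': 0.1, 'joints': array([-1.30401500e+00,  3.42700403e-01,  1.52488672e+00, -3.52048633e-05,
        1.27538911e+00, -1.45992327e-01]), 'qvel': array([ 0.00059843, -0.00127057, -0.0029512 ,  0.00066393, -0.00137183,
       -0.00036011]), 'tau': array([ 1.39828775e-03, -4.34448946e+01, -2.46489537e+01, -1.45190170e-04,
        4.66440950e-03,  5.61303443e-05]), 'tool_pos': array([ 0.21059747, -0.48079938,  0.40408284]), 'tcp_rot': array([[ 9.16007605e-01,  4.01160704e-01, -3.97239400e-04],
       [ 4.01160865e-01, -9.16006661e-01,  1.32575794e-03],
       [ 1.67968051e-04, -1.37376125e-03, -9.99999042e-01]]), 'force': array([ 1.10803371, -0.05270162,  0.33237812]), 'ft_torque': array([-0.01840569,  0.00103189, -0.02584618]), 'finger_force': 0.0, 'opening': 1.0021561560534868}
```

View pics/top0.png

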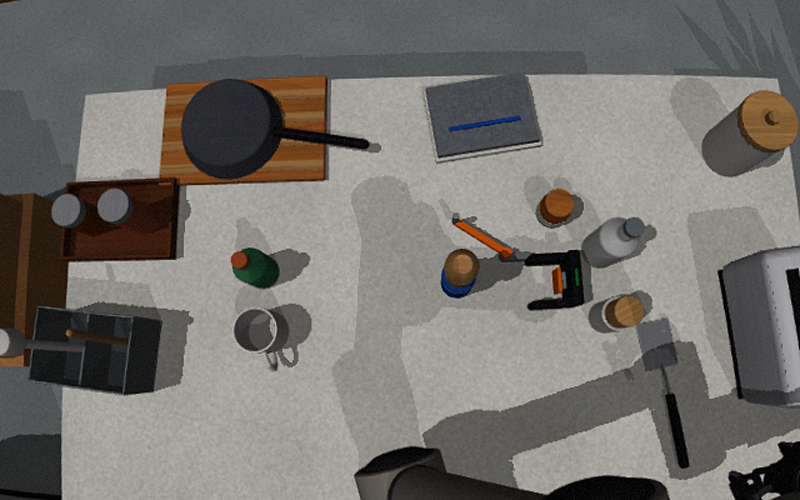

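View pics/scene0.png

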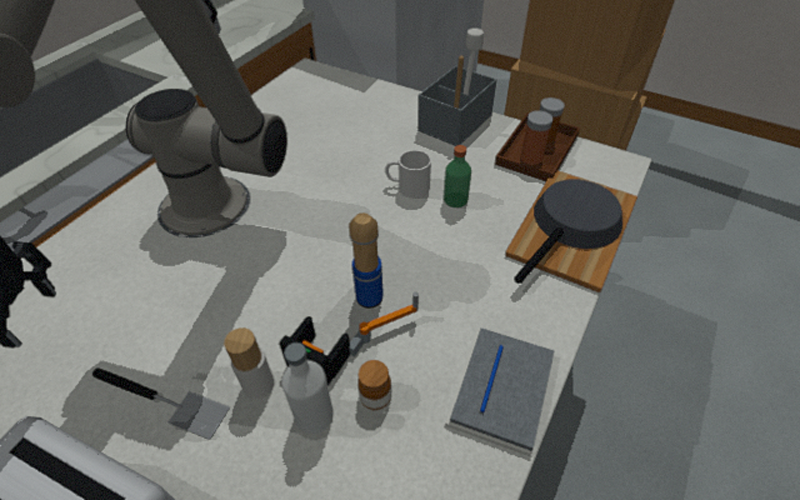

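The top view shows the mill base near (458,290) and the dock to its right (cheeks x≈527–583, y≈250–310), opening left. The guard is open with its hinge at about (512,254) and its pin at about (456,219). I'll enlarge crops.

```bash
python3 - <<'E'
import cv2,numpy as np
from station import *
cv2.imwrite("pics/topc.png",cv2.resize(snapshot("top")[160:265,345:485],(800,600),interpolation=cv2.INTER_CUBIC)[:,:,::-1])
E
cat > h.py <<'E'
import cv2,numpy as np
from station import *
def ray(n,uv,z,i=None):
    i=i or camera_info(n);R=cv2.Rodrigues(i["rvec"])[0];K=i["camera_matrix"]
    p=cv2.undistortPoints(np.array([[uv]],float),K,np.array([i["k1"],0,0,0,0.]),None)[0,0]
    d=R.T@np.array([p[0],p[1],1]);c=-R.T@i["tvec"];return c+d*(z-c[2])/d[2]
def proj(n,P,i=None):
    i=i or camera_info(n)
    return cv2.projectPoints(np.atleast_2d(np.array(P,float)),i["rvec"],i["tvec"],i["camera_matrix"],np.array([i["k1"],0,0,0,0.]))[0][:,0]
E
```

```text
(no output)
```

View pics/topc.png

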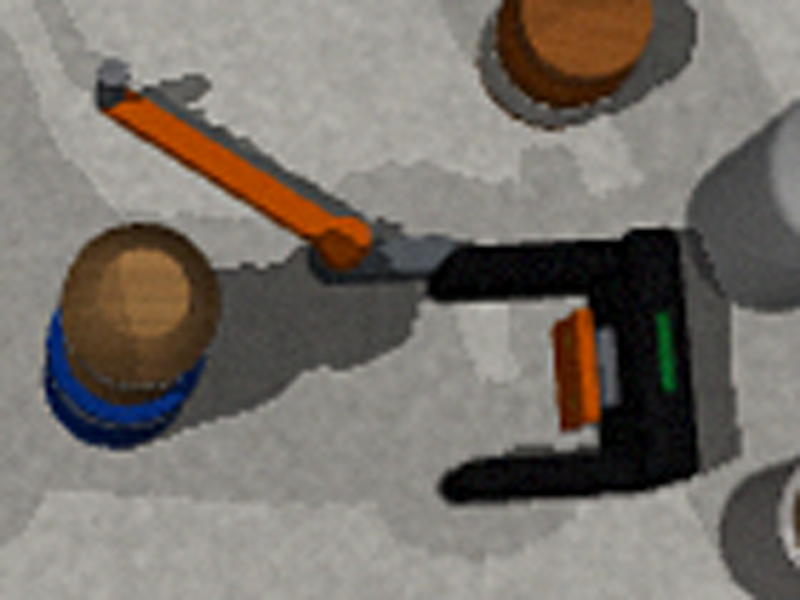

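The enlarged crop shows the mill's lower silhouette edge at (117,447), its left edge at x≈45 and its top at about (150,292). It also shows the hub at (343,242), the pin at (112,72), the pad's top front edge from (577,310) to (590,428), the cheek tips, and the rear wall corners at (680,232) and (697,472). I'll fit the poses next.

```bash
cat >> h.py <<'E'
def crop(u,v): return np.array([(u+.5)/5.7143-.5+345,(v+.5)/5.7143-.5+160])
def D(p,q):
    x,y,a=p; q=np.atleast_2d(q); c,s=np.cos(a),np.sin(a)
    return np.c_[x+c*q[:,0]-s*q[:,1],y+s*q[:,0]+c*q[:,1],q[:,2]]
E
python3 - <<'E'
from h import *
from scipy.optimize import least_squares
I=camera_info("top");print("cam",-cv2.Rodrigues(I["rvec"])[0].T@I["tvec"])
F=[((-64,56,45),(343,242)),((62,49,85),(680,232)),((62,-49,85),(697,472)),((-27,-42,60),(442,487)),((-27,42,50),(435,277))]
Q=np.array([f[0] for f in F])/1e3;U=np.array([crop(*f[1]) for f in F])
def res(p):
    r=(proj("top",D(p[:3],Q),I)-U)
    pad=proj("top",D(p[:3],[[p[3],.022,.058],[p[3],-.022,.058]]),I)-np.array([crop(577,310),crop(590,428)])
    return np.r_[r.ravel(),pad.ravel()]
s=least_squares(res,[.5,-.2,-1.57,.02],loss="soft_l1");print("dock",s.x,np.round(s.fun.reshape(-1,2),2))
t=np.linspace(0,6.283,200)
def cyl(p,r,z): return proj("top",np.c_[p[0]+r*np.cos(t),p[1]+r*np.sin(t),0*t+z],I)
def rm(p):
    a=np.vstack([cyl(p,.03,z) for z in(.006,.03,.06,.09,.112)]);k=proj("top",[[p[0],p[1],.235]],I)[0]
    L,T=crop(45,447);R=crop(205,0)[0]
    return np.r_[a[:,1].max()-T,a[:,0].min()-L,(a[:,0].max()-R)*.5,(k-crop(150,292))*.5]
m=least_squares(rm,[.5,0]);print("mill",m.x,m.fun)
p=ray("top",crop(112,72),.082,I);h=ray("top",crop(343,242),.045,I);print("pin",p,"hub",h,np.linalg.norm((p-h)[:2]))
d=s.x;c,sn=np.cos(d[2]),np.sin(d[2]);R=np.array([[c,sn],[-sn,c]])
print("mill in dock",R@(m.x-d[:2]),"pin",R@(p[:2]-d[:2]))
for n,uv,z in(("salt",(625,310),.155),("jar",(558,204),.085),("flask",(632,228),.22)):
    w=ray("top",np.array(uv)*.8,z,I);print(n,w,R@(w[:2]-d[:2]))
E
```

```text
cam [0.38593038 0.00969259 1.1462888 ]
dock [ 0.51639174 -0.19633528 -1.54845736  0.02745605] [[-0.47  0.45]
 [-0.7  -0.12]
 [-0.16  1.97]
 [ 2.19 -0.99]
 [ 0.24 -0.67]
 [ 0.42  0.7 ]
 [-0.42 -0.58]]
mill [ 0.525021  -0.0421521] [ 0.08841877 -0.05265129  0.41342169 -0.28065755 -0.14531813]
pin [ 0.63506604 -0.03984299  0.082     ] hub [ 0.57198031 -0.13221711  0.045     ] 0.11186056769446816
mill in dock [-0.15395195  0.01207111] pin [-0.1538024   0.12214027]
salt [ 0.45357117 -0.31154973  0.155     ] [ 0.11378248 -0.06537846]
jar [ 0.65145716 -0.22513271  0.085     ] [0.03180722 0.13438847]
flask [ 0.57718123 -0.31092527  0.22      ] [0.11591926 0.05821471]
```

```bash
cat >> h.py <<'E'
from scipy.spatial.transform import Rotation as Ro
DOCK=[0.5164,-0.1963,-1.548]; 
def Rt(beta,yaw=None,flip=1):
    a=DOCK[2] if yaw is None else yaw
    dx=np.array([np.cos(a),np.sin(a),0]);dy=np.array([-dx[1],dx[0],0])*flip
    z=np.cos(beta)*dx-np.sin(beta)*np.array([0,0,1.]);return np.c_[np.cross(dy,z),dy,z]
def rel(tip,R,L=.173):
    "shift mm and rotvec (tool axes) so that point L ahead of TCP goes to tip"
    s=state();R0=s["tcp_rot"];t=np.array(tip)-L*R[:,2]
    print("shift",np.round(R0.T@(t-s["tool_pos"])*1e3,1),"rot",np.round(Ro.from_matrix(R0.T@R).as_rotvec(),3))
def where():
    s=state();tip=s["tool_pos"]+.173*s["tcp_rot"][:,2];d=D([0,0,-DOCK[2]],[[tip[0]-DOCK[0],tip[1]-DOCK[1],tip[2]]])[0]
    print("t",s["time_s"],"tip",np.round(tip,4),"dock",np.round(d,4),"F",np.round(s["force"],2),"open",round(s["opening"],3),"j",np.round(s["joints"],2))
    return d
E
python3 - <<'E'
from h import *
i=camera_info("wrist");s=state();R=cv2.Rodrigues(i["rvec"])[0];c=-R.T@i["tvec"]
print("cam in tool",s["tcp_rot"].T@(c-s["tool_pos"]),s["tcp_rot"].T@R.T)
for n,uv in (("mug",(258,325)),("soap",(240,262))): print(n,ray("top",np.array(uv)*.8,.09 if n=="mug" else .15))
tip=D(DOCK,[[-.154-.026-.09,.012,.12]])[0]
rel(tip,Rt(np.pi/4))
E
```

```text
cam in tool [ 0.07029965 -0.00089519  0.03037648] [[-3.65721029e-04 -9.60694554e-01 -2.77607350e-01]
 [ 9.99999571e-01 -5.87675753e-04  7.16321173e-04]
 [-8.51308958e-04 -2.77606969e-01  9.60694356e-01]]
mug [0.44392847 0.31145279 0.09      ]
soap [0.54715057 0.32795597 0.15      ]
shift [ 554.5 -496.1  162.5] rot [-0.463 -0.691 -1.116]
```

```bash
python3 -m creep '[[[200,-180,-60,-0.15,-0.23,-0.37,-0.3],[200,-180,-60,-0.15,-0.23,-0.37,-0.3],[200,-180,-60,-0.15,-0.23,-0.37,-0.3],[554,-496,-60,-0.463,-0.691,-1.116,-0.3],[554,-496,-60,-0.463,-0.691,-1.116,-0.3],[554,-496,-60,-0.463,-0.691,-1.116,-0.3],[554,-496,-60,-0.463,-0.691,-1.116,-0.3],[554,-496,-60,-0.463,-0.691,-1.116,-0.3]]]'; python3 - <<'E'
from h import *
where();rel(D(DOCK,[[-.27,.012,.3]])[0],Rt(np.pi/4))
E
```

```text
time_s: 0.95
tool_pos: [0.375, -0.1183, 0.4491]
tcp_rot: [[0.135, 0.99, -0.04], [0.76, -0.129, -0.637], [-0.636, 0.056, -0.77]]
force: [0.4, -1.2, -0.8]
opening: 0.351
finger_force: 0.0
t 0.95 tip [ 0.3681 -0.2285  0.3159] dock [ 0.0288 -0.149   0.3159] F [ 0.44 -1.24 -0.77] open 0.351 j [-0.28  0.06  1.85 -0.74  1.17  0.15]
shift [ 275.6  101.  -185.4] rot [-0.061 -0.091 -0.15 ]
```

```bash
python3 -m creep '[[[276,101,-185,-0.06,-0.09,-0.15,-0.3],[276,101,-185,-0.06,-0.09,-0.15,-0.3],[276,101,-185,-0.06,-0.09,-0.15,-0.3],[276,101,-185,-0.06,-0.09,-0.15,-0.3],[276,101,-185,-0.06,-0.09,-0.15,-0.3],[276,101,-185,-0.06,-0.09,-0.15,-0.3],[276,101,-185,-0.06,-0.09,-0.15,-0.3],[276,101,-185,-0.06,-0.09,-0.15,-0.3]]]'; python3 - <<'E'
from h import *
where();rel(D(DOCK,[[-.27,.012,.1]])[0],Rt(np.pi/4))
E
```

```text
time_s: 1.75
tool_pos: [0.5222, 0.198, 0.4201]
tcp_rot: [[-0.017, 1.0, 0.014], [0.711, 0.022, -0.703], [-0.703, -0.003, -0.711]]
force: [0.4, -0.6, -0.7]
opening: 0.35
finger_force: 0.0
t 1.75 tip [0.5246 0.0764 0.2971] dock [-0.2724  0.0144  0.2971] F [ 0.42 -0.58 -0.74] open 0.35 j [ 0.39  0.5   1.35 -0.72  1.62  0.45]
shift [137.8  -2.3 141.8] rot [-0.002 -0.005  0.001]
```

```bash
python3 -m creep '[[[70,-1,70,0,0,0,-0.3],[138,-2,142,0,0,0,-0.3],[138,-2,142,0,0,0,-0.3],[138,-2,142,0,0,0,-0.3],[138,-2,142,0,0,0,-0.3],[138,-2,142,0,0,0,-0.3]]]'; python3 - <<'E'
from h import *
where()
w=snapshot("wrist");np.save("w1.npy",w);import pickle;pickle.dump(camera_info("wrist"),open("w1.pkl","wb"))
cv2.imwrite("pics/w1.png",cv2.resize(w,(800,500),interpolation=cv2.INTER_CUBIC)[:,:,::-1])
E
```

```text
time_s: 2.35
tool_pos: [0.5191, 0.1913, 0.2253]
tcp_rot: [[-0.013, 1.0, 0.011], [0.709, 0.017, -0.705], [-0.705, -0.001, -0.709]]
force: [0.4, 0.3, 0.9]
opening: 0.351
finger_force: 0.0
t 2.35 tip [0.521  0.0694 0.1025] dock [-0.2656  0.0106  0.1025] F [0.42 0.26 0.92] open 0.351 j [ 0.38  0.71  1.57 -0.75  1.3   0.74]
```

View pics/w1.png

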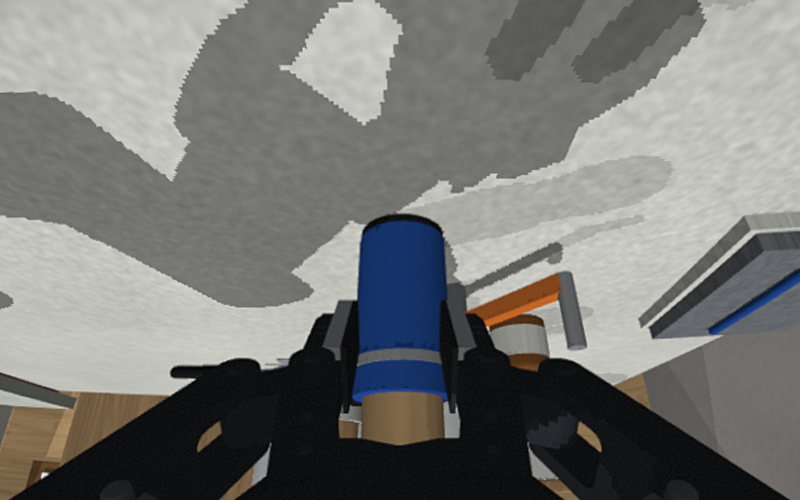

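The wrist view (upside down) shows the mill between the fingertips. Its base is centred at about (402,216), and the tips are at x≈347 and 452. I'll overlay the dock and mill models on both fixed views to check the fit.

```bash
python3 - <<'E'
from h import *
import pickle
I=pickle.load(open("w1.pkl","rb"))
b=ray("wrist",(402*.8,214*.8),0.0,I);print("near foot edge",b)
M=[.525,-.0421]
out=[]
for n,(x0,y0,w,h) in (("top",(345,160,140,105)),("scene",(210,210,140,105))):
    im=cv2.resize(snapshot(n)[y0:y0+h,x0:x0+w],(800,600),interpolation=cv2.INTER_CUBIC)[:,:,::-1].copy()
    def line(P,c):
        q=proj(n,P);q=((q+.5-[x0,y0])*5.7143-.5).astype(int);cv2.polylines(im,[q.reshape(-1,1,2)],False,c,1)
    for s in(1,-1):
        for z in(0,.06): line(D(DOCK,[[-.027,s*.035,z],[.04,s*.035,z],[.04,s*.049,z],[-.027,s*.049,z],[-.027,s*.035,z]]),(0,255,255))
    line(D(DOCK,[[.04,.049,.085],[.062,.049,.085],[.062,-.049,.085],[.04,-.049,.085],[.04,.049,.085]]),(0,255,0))
    t=np.linspace(0,6.3,60)
    for z in(.006,.112): line(np.c_[M[0]+.03*np.cos(t),M[1]+.03*np.sin(t),0*t+z],(255,255,255))
    for z in(0.029,.045): line(D(DOCK,np.c_[-.064+.011*np.cos(t),.056+.011*np.sin(t),0*t+z]),(255,0,255))
    out.append(cv2.resize(im,(400,300) ) if 0 else im)
cv2.imwrite("pics/ov.png",cv2.resize(np.vstack(out),(400,600),interpolation=cv2.INTER_AREA) if 0 else np.hstack([cv2.resize(o[:, :],(800,600))[50:550,20:420] if k==9 else cv2.resize(o,(400,300)) for k,o in enumerate(out)]))
cv2.imwrite("pics/ov.png",cv2.resize(out[1],(800,600)));cv2.imwrite("pics/ovt.png",out[0])
E
```

```text
near foot edge [ 0.52516316 -0.01461226  0.        ]
```

View pics/ov.png

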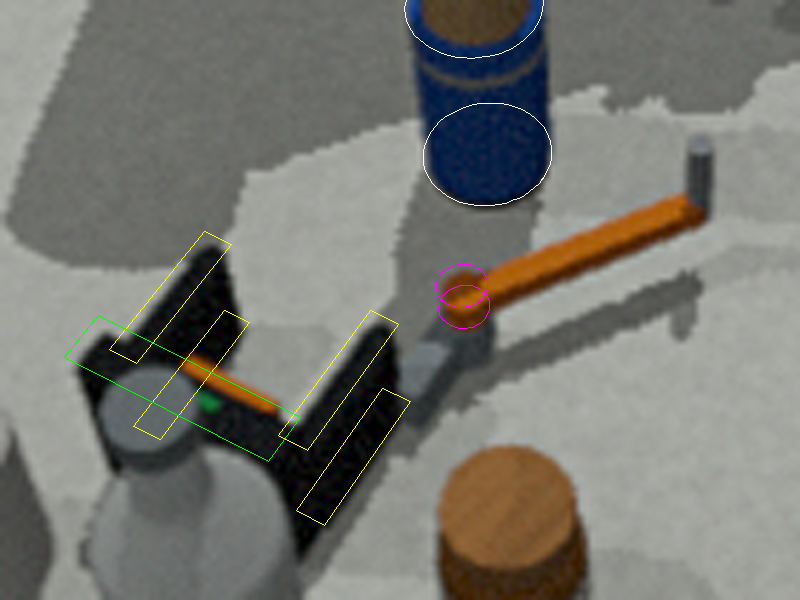

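View pics/ovt.png

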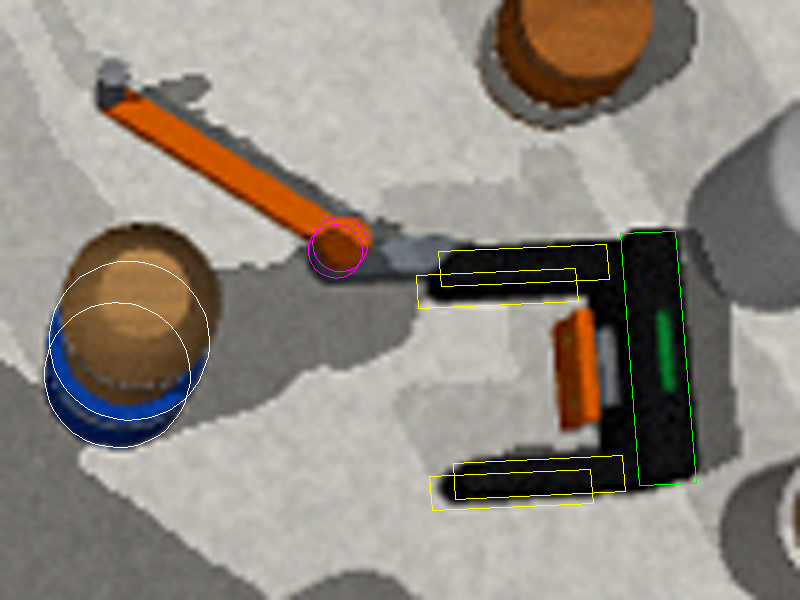

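Both overlays fit the mill closely. The dock model is off by about 2–3 mm in dock y, so I'll shift it; the cheeks will guide the rest. Next I lower the tool behind the mill.

```bash
sed -i 's/^DOCK=.*/DOCK=[0.5185,-0.1965,-1.548]/' h.py; python3 - <<'E'
from h import *
d=D([0,0,-DOCK[2]],[[.525-DOCK[0],-.0421-DOCK[1],0]])[0];print("mill",d)
rel(D(DOCK,[[-.25,d[1],.010]])[0],Rt(np.pi/4))
E
```

```text
mill [-0.15421172  0.01001776  0.        ]
shift [55.7 -0.3 79. ] rot [-0.001 -0.006 -0.007]
```

```bash
python3 -m creep '[[[28,0,40,0,-0.006,-0.007,-0.3],[45,0,65,0,-0.006,-0.007,-0.3],[53,0,75,0,-0.006,-0.007,-0.3],[56,0,79,0,-0.006,-0.007,-0.3],[56,0,79,0,-0.006,-0.007,-0.3],[56,0,79,0,-0.006,-0.007,-0.3]]]'; python3 - <<'E'
from h import *
where();rel(D(DOCK,[[-.20,.010,.010]])[0],Rt(np.pi/4))
w=snapshot("wrist")
cv2.imwrite("pics/w2.png",cv2.resize(w,(800,500),interpolation=cv2.INTER_CUBIC)[:,:,::-1])
E
```

```text
time_s: 3.1
tool_pos: [0.5197, 0.1763, 0.1308]
tcp_rot: [[-0.017, 1.0, 0.014], [0.706, 0.022, -0.708], [-0.708, -0.002, -0.707]]
force: [-1.2, 0.4, 0.1]
opening: 0.348
finger_force: 0.0
t 3.1 tip [0.5221 0.0539 0.0086] dock [-0.2502  0.0094  0.0086] F [-1.17  0.36  0.13] open 0.348 j [ 0.36  0.85  1.62 -0.82  1.15  0.87]
shift [-36.6   0.3  34.6] rot [-0.002  0.001  0.001]
```

View pics/w2.png

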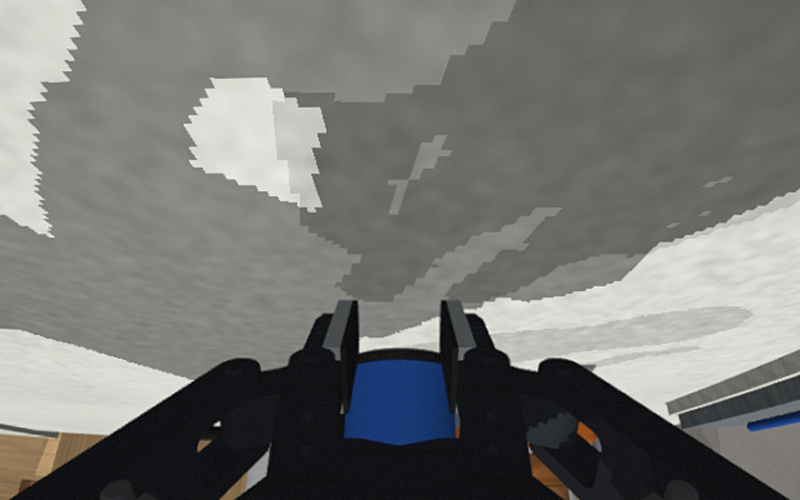

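The fingertips (x≈347 and 452) straddle the mill (345–455, centred). Next I move forward to contact.

```bash
python3 -m creep '[[[-12,0,12,0,0,0,-0.3],[-22,0,21,0,0,0,-0.3],[-32,0,30,0,0,0,-0.3],[-37,0,35,0,0,0,-0.3],[-40,0,38,0,0,0,-0.3],[-43,0,41,0,0,0,-0.3],[-46,0,44,0,0,0,-0.3],[-49,0,47,0,0,0,-0.3]]]'; python3 - <<'E'
from h import *
where();rel(D(DOCK,[[-.10,.003,.010]])[0],Rt(np.pi/4))
E
```

```text
time_s: 3.95
tool_pos: [0.5207, 0.1082, 0.1306]
tcp_rot: [[-0.019, 1.0, 0.013], [0.706, 0.023, -0.707], [-0.708, -0.005, -0.707]]
force: [0.7, 2.5, -0.3]
opening: 0.351
finger_force: 1.2
t 3.95 tip [ 0.523  -0.0142  0.0084] dock [-0.1821  0.0086  0.0084] F [ 0.73  2.53 -0.34] open 0.351 j [ 0.24  0.83  1.7  -0.91  1.06  0.86]
shift [-59.3  -6.2  57. ] rot [-0.003  0.001  0.003]
```

The mill is touched at 2.5 N. Joint 4 would run out of range at this tilt, so I'll back off slightly and steepen to 55°.

```bash
python3 - <<'E'
from h import *
rel(D(DOCK,[[-.20,.009,.013]])[0],Rt(np.radians(55)))
E
```

```text
shift [-20.8  -0.3 -13.3] rot [-0.003  0.175  0.003]
```

```bash
python3 -m creep '[[[13,0,-16,0,0,0,-0.3],[13,0,-16,0,0,0,-0.3],[-4,0,-15,0,0.09,0,-0.3],[-21,0,-13,0,0.175,0,-0.3],[-21,0,-13,0,0.175,0,-0.3],[-21,0,-13,0,0.175,0,-0.3]]]'; python3 - <<'E'
from h import *
where();rel(D(DOCK,[[-.18,.009,.012]])[0],Rt(np.radians(55)));rel(D(DOCK,[[-.11,.002,.012]])[0],Rt(np.radians(55)))
E
```

```text
time_s: 4.55
tool_pos: [0.5207, 0.1019, 0.1547]
tcp_rot: [[-0.02, 1.0, 0.008], [0.817, 0.021, -0.576], [-0.576, -0.005, -0.818]]
force: [-0.5, 0.9, -0.4]
opening: 0.345
finger_force: 0.0
t 4.55 tip [0.5221 0.0023 0.0133] dock [-0.1987  0.0081  0.0133] F [-0.52  0.9  -0.39] open 0.345 j [ 0.2   0.75  1.72 -0.76  0.96  0.71]
shift [-15.    0.   11.8] rot [-0.005  0.003  0.001]
shift [-72.2  -6.8  52.2] rot [-0.005  0.003  0.001]
```

```bash
python3 -m creep '[[[-7,0,6,0,0,0,-0.3],[-15,0,12,0,0,0,-0.3],[-19,0,15,0,0,0,-0.3],[-26,-1,20,0,0,0,-0.3],[-34,-2,25,0,0,0,-0.3],[-43,-3,31,0,0,0,-0.3],[-51,-4,37,0,0,0,-0.3],[-55,-4,40,0,0,0,-0.3]]]'; python3 - <<'E'
from h import *
where();rel(D(DOCK,[[-.06,.0,.012]])[0],Rt(np.radians(55)))
w=snapshot("top")[160:265,345:485]
cv2.imwrite("pics/t3.png",cv2.resize(w,(800,600),interpolation=cv2.INTER_CUBIC)[:,:,::-1])
E
```

```text
time_s: 5.35
tool_pos: [0.5181, 0.0331, 0.1536]
tcp_rot: [[-0.02, 1.0, 0.008], [0.818, 0.021, -0.574], [-0.574, -0.005, -0.819]]
force: [-0.9, 2.8, 1.3]
opening: 0.352
finger_force: 1.5
t 5.35 tip [ 0.5194 -0.0663  0.012 ] dock [-0.1302  0.0039  0.012 ] F [-0.85  2.8   1.28] open 0.352 j [ 0.07  0.73  1.78 -0.84  0.88  0.68]
shift [-57.6  -4.7  40.3] rot [-0.006  0.001  0.002]
```

View pics/t3.png

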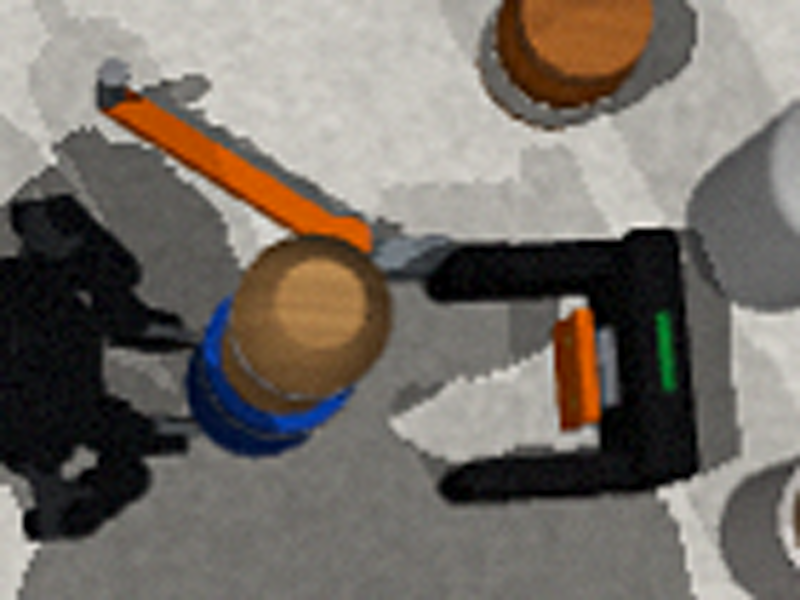

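The top view shows the mill tracking well between the fingers. Its base centre is near (262,383), about 5 mm left of the dock's centre line. I'll keep steering it to the centre, slower near the mouth.

```bash
python3 -m creep '[[[-7,-1,5,0,0,0,-0.3],[-14,-2,10,0,0,0,-0.3],[-21,-3,15,0,0,0,-0.3],[-28,-4,20,0,0,0,-0.3],[-35,-4,25,0,0,0,-0.3],[-41,-4,29,0,0,0,-0.3],[-46,-4,33,0,0,0,-0.3],[-49,-4,35,0,0,0,-0.3]]]'; python3 - <<'E'
from h import *
where();rel(D(DOCK,[[-.05,.0,.012]])[0],Rt(np.radians(55)))
E
```

```text
time_s: 6.2
tool_pos: [0.5155, -0.0267, 0.1529]
tcp_rot: [[-0.021, 1.0, 0.008], [0.818, 0.021, -0.574], [-0.574, -0.006, -0.819]]
force: [0.2, 2.8, 0.9]
opening: 0.349
finger_force: 1.7
t 6.2 tip [ 0.5169 -0.126   0.0113] dock [-0.0705 -0.      0.0113] F [0.23 2.8  0.87] open 0.349 j [-0.04  0.71  1.82 -0.91  0.81  0.65]
shift [-17.3  -0.9  11.2] rot [-0.005  0.001  0.002]
```

```bash
python3 -m creep '[[[-1.7,0,1.2,0,0,0,-0.3],[-3.4,0,2.4,0,0,0,-0.3],[-5,0,3.6,0,0,0,-0.3],[-6.7,0,4.7,0,0,0,-0.3],[-8.3,0,5.9,0,0,0,-0.3],[-10,0,7,0,0,0,-0.3],[-11.7,0,8.2,0,0,0,-0.3],[-13.3,0,9.3,0,0,0,-0.3]]]'; python3 - <<'E'
from h import *
where();rel(D(DOCK,[[-.05,.0,.012]])[0],Rt(np.radians(55)))
E
```

```text
time_s: 7.0
tool_pos: [0.5159, -0.0424, 0.153]
tcp_rot: [[-0.021, 1.0, 0.008], [0.818, 0.022, -0.574], [-0.574, -0.005, -0.819]]
force: [-0.4, 2.3, 0.1]
opening: 0.351
finger_force: 1.5
t 7.0 tip [ 0.5173 -0.1417  0.0114] dock [-0.0548  0.0001  0.0114] F [-0.42  2.27  0.12] open 0.351 j [-0.07  0.71  1.82 -0.93  0.79  0.64]
shift [-4.4 -0.9  2.2] rot [-0.005  0.001  0.002]
```

```bash
cat > ok.py <<'E'
import sys
from h import *
d=where();sys.exit(state()["force"][1]>5)
E
python3 -m creep '[[[-1.6,0,1.1,0,0,0,-0.3],[-3.3,0,2.3,0,0,0,-0.3],[-4.1,0,2.9,0,0,0,-0.3],[-4.1,0,2.9,0,0,0,-0.3]]]' >/dev/null; python3 ok.py && python3 -m creep '[[[-0.8,0,0.6,0,0,0,-0.3],[-1.2,0,0.9,0,0,0,-0.3],[-1.6,0,1.1,0,0,0,-0.3]]]'>/dev/null && python3 ok.py && python3 -m creep '[[[-0.8,0,0.6,0,0,0,-0.3],[-1.2,0,0.9,0,0,0,-0.3],[-1.6,0,1.1,0,0,0,-0.3]]]' >/dev/null&& python3 ok.py && python3 -m creep '[[[-0.8,0,0.6,0,0,0,-0.3],[-1.2,0,0.9,0,0,0,-0.3],[-1.6,0,1.1,0,0,0,-0.3]]]' >/dev/null && python3 ok.py
```

```text
t 7.4 tip [ 0.5174 -0.1468  0.0114] dock [-0.0497  0.0001  0.0114] F [0.92 0.81 1.02] open 0.351 j [-0.08  0.71  1.82 -0.93  0.79  0.63]False
```

```bash
sed -i 's/sys.exit(\(.*\))$/sys.exit(int(\1))/' ok.py
for k in 1; do python3 -m creep '[[[-0.8,0,0.6,0,0,0,-0.3],[-1.2,0,0.9,0,0,0,-0.3],[-1.6,0,1.1,0,0,0,-0.3]]]'>/dev/null && python3 ok.py && python3 -m creep '[[[-0.8,0,0.6,0,0,0,-0.3],[-1.2,0,0.9,0,0,0,-0.3],[-1.6,0,1.1,0,0,0,-0.3]]]' >/dev/null&& python3 ok.py && python3 -m creep '[[[-0.8,0,0.6,0,0,0,-0.3],[-1.2,0,0.9,0,0,0,-0.3],[-1.6,0,1.1,0,0,0,-0.3]]]' >/dev/null && python3 ok.py && python3 -m creep '[[[-0.8,0,0.6,0,0,0,-0.3],[-1.2,0,0.9,0,0,0,-0.3],[-1.6,0,1.1,0,0,0,-0.3]]]' >/dev/null && python3 ok.py; done
```

```text
t 7.7 tip [ 0.5175 -0.1485  0.0114] dock [-0.048   0.0001  0.0114] F [-0.41  2.23  0.11] open 0.351 j [-0.09  0.71  1.82 -0.94  0.79  0.63]
t 8.0 tip [ 0.5176 -0.1505  0.0114] dock [-0.046   0.0001  0.0114] F [-0.02  2.68 -0.61] open 0.351 j [-0.09  0.71  1.82 -0.94  0.79  0.63]
t 8.3 tip [ 0.5176 -0.1525  0.0114] dock [-0.044   0.0001  0.0114] F [ 0.53  2.12 -0.1 ] open 0.349 j [-0.1   0.71  1.82 -0.94  0.78  0.63]
t 8.6 tip [ 0.5176 -0.1544  0.0115] dock [-0.0421  0.0001  0.0115] F [-0.15  2.33 -0.49] open 0.349 j [-0.1   0.71  1.82 -0.94  0.78  0.63]
```

```bash

python3 -m creep '[[[-0.4,0,0.3,0,0,0,-0.3],[-0.8,0,0.6,0,0,0,-0.3]]]'>/dev/null && python3 ok.py && python3 -m creep '[[[-0.4,0,0.3,0,0,0,-0.3],[-0.8,0,0.6,0,0,0,-0.3]]]' >/dev/null&& python3 ok.py && python3 -m creep '[[[-0.4,0,0.3,0,0,0,-0.3],[-0.8,0,0.6,0,0,0,-0.3]]]' >/dev/null && python3 ok.py && python3 -m creep '[[[-0.4,0,0.3,0,0,0,-0.3],[-0.8,0,0.6,0,0,0,-0.3]]]' >/dev/null && python3 ok.py && python3 -m creep '[[[-0.4,0,0.3,0,0,0,-0.3],[-0.8,0,0.6,0,0,0,-0.3]]]' >/dev/null && python3 ok.py && python3 -m creep '[[[-0.4,0,0.3,0,0,0,-0.3],[-0.8,0,0.6,0,0,0,-0.3]]]' >/dev/null && python3 ok.py
```

```text
t 8.8 tip [ 0.5177 -0.1554  0.0114] dock [-0.0411  0.0001  0.0114] F [-0.68  2.46  0.04] open 0.347 j [-0.1   0.71  1.82 -0.94  0.78  0.62]
t 9.0 tip [ 0.5177 -0.1564  0.0114] dock [-0.0401  0.0001  0.0114] F [-0.42  1.71 -0.5 ] open 0.349 j [-0.1   0.71  1.82 -0.94  0.78  0.62]
t 9.2 tip [ 0.5178 -0.1573  0.0114] dock [-0.0392  0.0001  0.0114] F [-0.2   2.34 -0.62] open 0.35 j [-0.11  0.71  1.82 -0.95  0.78  0.62]
t 9.4 tip [ 0.5178 -0.1584  0.0114] dock [-0.0381  0.0001  0.0114] F [0.09 3.19 0.1 ] open 0.352 j [-0.11  0.71  1.82 -0.95  0.78  0.62]
t 9.6 tip [ 0.5178 -0.1594  0.0113] dock [-0.0371  0.0001  0.0113] F [-0.16  2.83  0.53] open 0.347 j [-0.11  0.71  1.82 -0.95  0.78  0.62]
t 9.8 tip [ 0.5179 -0.16    0.0112] dock [-0.0365  0.0002  0.0112] F [-0.97  7.14  1.26] open 0.349 j [-0.11  0.71  1.82 -0.95  0.78  0.62]
```

Pad contact at 7 N. I'll press a bit more, in small steps, and hold.

```bash
python3 -m creep '[[[-0.15,0,0.1,0,0,0,-0.3],[-0.25,0,0.17,0,0,0,-0.3],[-0.25,0,0.17,0,0,0,-0.3]]]'>/dev/null; python3 ok.py;  python3 -c "from h import *; print(state()['force'])"
```

```text
t 10.1 tip [ 0.5179 -0.16    0.0112] dock [-0.0365  0.0002  0.0112] F [-0.25  7.34  1.46] open 0.356 j [-0.11  0.71  1.82 -0.95  0.78  0.62]
[-0.25066602  7.34483048  1.45792116]
```

```bash
python3 -m creep '[[[-0.2,0,0.15,0,0,0,-0.3],[-0.4,0,0.3,0,0,0,-0.3],[-0.4,0,0.3,0,0,0,-0.3]]]'>/dev/null; python3 ok.py; python3 -m creep '[[[0,0,0,0,0,0,-0.3],[0,0,0,0,0,0,-0.3]]]'>/dev/null; python3 ok.py
```

```text
t 10.4 tip [ 0.518  -0.1602  0.0112] dock [-0.0363  0.0003  0.0112] F [-0.83  9.08  3.05] open 0.348 j [-0.11  0.71  1.82 -0.95  0.78  0.62]
t 10.6 tip [ 0.518  -0.1602  0.0112] dock [-0.0363  0.0003  0.0112] F [-0.78  9.85  3.48] open 0.347 j [-0.11  0.71  1.82 -0.95  0.78  0.62]
```

```bash
python3 -m creep '[[[-0.2,0,0.15,0,0,0,-0.3],[-0.5,0,0.35,0,0,0,-0.3],[-0.5,0,0.35,0,0,0,-0.3],[-0.5,0,0.35,0,0,0,-0.3]]]'>/dev/null; python3 ok.py; python3 -m creep '[[[0,0,0,0,0,0,-0.3],[0,0,0,0,0,0,-0.3],[0,0,0,0,0,0,-0.3],[0,0,0,0,0,0,-0.3],[0,0,0,0,0,0,-0.3],[0,0,0,0,0,0,-0.3]]]'>/dev/null; python3 ok.py
```

```text
t 11.0 tip [ 0.5179 -0.1604  0.0111] dock [-0.0361  0.0003  0.0111] F [-0.86 11.8   3.33] open 0.348 j [-0.11  0.71  1.82 -0.95  0.77  0.62]
t 11.6 tip [ 0.5179 -0.1604  0.011 ] dock [-0.0362  0.0002  0.011 ] F [-0.9  12.14  3.67] open 0.351 j [-0.11  0.71  1.82 -0.95  0.77  0.62]
```

```bash
python3 -m creep '[[[-0.2,0,0.15,0,0,0,-0.3],[-0.4,0,0.28,0,0,0,-0.3],[-0.4,0,0.28,0,0,0,-0.3],[-0.4,0,0.28,0,0,0,-0.3],[-0.4,0,0.28,0,0,0,-0.3],[-0.4,0,0.28,0,0,0,-0.3],[-0.4,0,0.28,0,0,0,-0.3],[-0.4,0,0.28,0,0,0,-0.3]]]'>/dev/null; python3 ok.py; python3 -m creep '[[[0,0,0,0,0,0,-0.3],[0,0,0,0,0,0,-0.3],[0,0,0,0,0,0,-0.3],[0,0,0,0,0,0,-0.3],[0,0,0,0,0,0,-0.3],[0,0,0,0,0,0,-0.3]]]'>/dev/null; python3 ok.py
python3 - <<'E'
from h import *
w=snapshot("top")[160:265,345:485]
cv2.imwrite("pics/t4.png",cv2.resize(w,(800,600),interpolation=cv2.INTER_CUBIC)[:,:,::-1])
E
```

```text
t 12.4 tip [ 0.518  -0.1605  0.011 ] dock [-0.036   0.0003  0.011 ] F [-1.4  14.1   3.68] open 0.352 j [-0.11  0.71  1.82 -0.95  0.77  0.62]
t 13.0 tip [ 0.518  -0.1605  0.011 ] dock [-0.036   0.0003  0.011 ] F [-1.1  13.92  3.64] open 0.351 j [-0.11  0.71  1.82 -0.95  0.77  0.62]
```

View pics/t4.png

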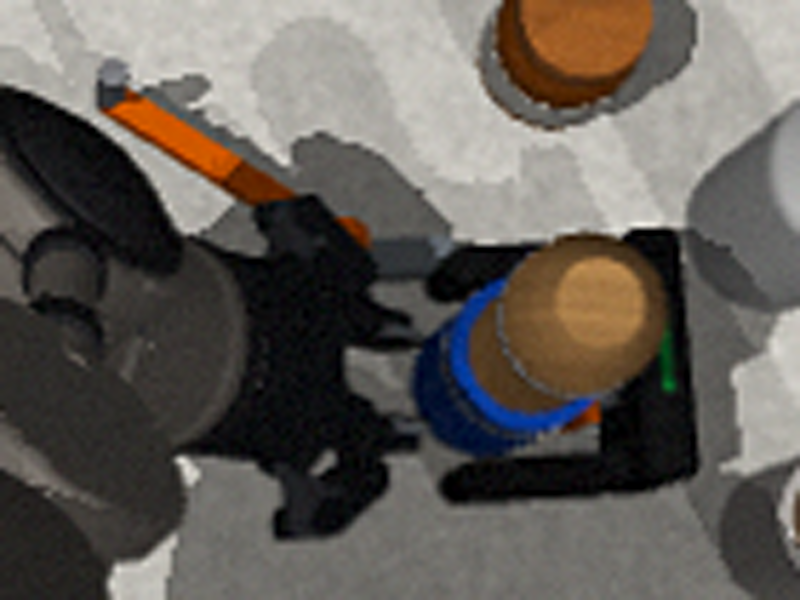

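The mill is in the dock with its base's left edge at about x=413, against the pad. One gripper knuckle sits above the guard hub, so I'll check that the force really comes from the fingertips.

```bash
python3 - <<'E'
from h import *
s=state();print(s["finger_force"],s["force"],s["ft_torque"])
r=(.173+0)*s["tcp_rot"][:,2]-.009*s["tcp_rot"][:,0];print("expected",np.cross(r,s["force"]))
E
```

```text
7.330218628048897 [-2.11491978 14.22963354  3.39858582] [ 1.7344836   0.19786634 -0.11340584]
expected [ 1.58340843  0.2827021  -0.19830764]
```

The moment and finger force match a fingertip-only push of about 14 N. Now I back away straight.

```bash
python3 -m creep '[[[2,0,-1.4,0,0,0,-0.3],[6,0,-4,0,0,0,-0.3],[14,0,-10,0,0,0,-0.3],[28,0,-20,0,0,0,-0.3],[50,0,-35,0,0,0,-0.3],[72,0,-50,0,0,0,-0.3],[82,0,-57,0,0,0,-0.3],[82,0,-57,0,0,0,-0.3]]]'; python3 - <<'E'
from h import *
where()
h=D(DOCK,[[-.064,.056,0]])[0];print("hinge",h)
p=np.array([.635,-.04]);d=D([0,0,-DOCK[2]],[[p[0]-h[0],p[1]-h[1],0]])[0];a=np.arctan2(-d[0],-d[1]);print("a",a)
pp=D(DOCK,[[-.064-.112*np.sin(a),.056-.112*np.cos(a),.056]])[0];print("pin",pp)
rel([.636,-.04,.17],Rt(np.radians(70)));rel([.636,-.04,.12],Rt(np.radians(70)))
E
```

```text
time_s: 13.85
tool_pos: [0.5142, 0.0383, 0.1525]
tcp_rot: [[-0.023, 1.0, 0.01], [0.818, 0.024, -0.574], [-0.574, -0.005, -0.819]]
force: [-0.5, 0.1, 1.0]
opening: 0.348
finger_force: 0.0
t 13.85 tip [ 0.5159 -0.061   0.0109] dock [-0.1355  0.0005  0.0109] F [-0.46  0.14  1.04] open 0.348 j [ 0.08  0.73  1.79 -0.84  0.88  0.69]
hinge [ 0.57302661 -0.13124015  0.        ]
a 2.1902451790578255
pin [ 0.63595678 -0.03859138  0.056     ]
shift [-121.9  119.  -135.2] rot [-0.004  0.263  0.004]
shift [-93.2 119.2 -94.3] rot [-0.004  0.263  0.004]
```

```bash
python3 -m creep '[[[-28,0,-40,0,0.05,0,1],[-57,0,-82,0,0.15,0,1],[-92,-1,-131,0,0.263,0,1],[-122,60,-135,0,0.263,0,1],[-122,119,-135,0,0.263,0,1],[-122,119,-135,0,0.263,0,1],[-122,119,-135,0,0.263,0,1],[-122,119,-135,0,0.263,0,1]]]'>/dev/null; python3 - <<'E'
from h import *
where()
w=snapshot("wrist");i=camera_info("wrist")
print("pred pin px(800)",proj("wrist",[[.636,-.0386,.082],[.573,-.1312,.045]],i)*1.25)
import pickle;pickle.dump(i,open("w5.pkl","wb"))
cv2.imwrite("pics/w5.png",cv2.resize(w,(800,500),interpolation=cv2.INTER_CUBIC)[:,:,::-1])
E
```

```text
t 14.65 tip [ 0.6344 -0.0432  0.169 ] dock [-0.1506  0.1194  0.169 ] F [-1.04  0.12  0.14] open 1.0 j [-0.02  0.61  1.3  -0.37  1.24  0.08]
pred pin px(800) [[404.9898916  197.02169841]
 [315.26509463 280.90842207]]
```

View pics/w5.png

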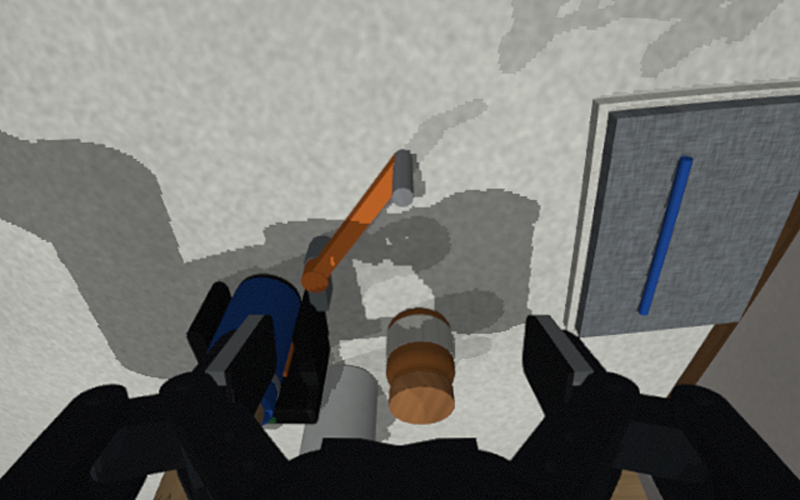

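The pin top is at (402,198) and the hub at (316,281), within about 3 px of prediction. I'll descend over the pin.

```bash
python3 - <<'E'
from h import *
rel([.635,-.0386,.074],Rt(np.radians(70)),.155)
s=state();R=s["tcp_rot"];g=s["tool_pos"]+.155*R[:,2];print(g)
E
```

```text
shift [ 36.4   0.7 105.9] rot [-0.008 -0.     0.001]
[ 0.63390145 -0.03664999  0.18599566]
```

```bash
python3 -m creep '[[[16,0,46,-0.008,0,0,1],[28,0.7,80,-0.008,0,0,1],[33,0.7,96,-0.008,0,0,1],[36.4,0.7,106,-0.008,0,0,1],[36.4,0.7,106,-0.008,0,0,1],[36.4,0.7,106,-0.008,0,0,1]]]'>/dev/null; python3 - <<'E'
from h import *
where();s=state();print(s["tool_pos"]+.155*s["tcp_rot"][:,2])
E
python3 -m creep '[[[0,0,0,0,0,0,-1],[0,0,0,0,0,0,-1],[0,0,0,0,0,0,-1],[0,0,0,0,0,0,-1],[0,0,0,0,0,0,-1],[0,0,0,0,0,0,-1],[0,0,0,0,0,0,-1],[0,0,0,0,0,0,-1]]]' 20
```

```text
t 15.3 tip [ 0.6369 -0.0439  0.0589] dock [-0.1498  0.1219  0.0589] F [0.25 0.06 0.24] open 0.999 j [-0.02  0.73  1.41 -0.41  1.01  0.18]
[ 0.63669528 -0.03779511  0.07583144]
time_s: 16.1
tool_pos: [0.6348, 0.0152, 0.2205]
tcp_rot: [[-0.022, 1.0, 0.011], [0.939, 0.025, -0.342], [-0.342, 0.002, -0.94]]
force: [-1.1, 0.5, 2.7]
opening: 0.134
finger_force: 20.8
```

The pin is pinched (opening ≈11.4 mm). Next I compute the arc.

```bash
cat > arc.py <<'E'
from h import *
import sys
s=state();R=s["tcp_rot"];g=s["tool_pos"]+.155*R[:,2];h=D(DOCK,[[-.064,.056,0]])[0]
d=D([0,0,-DOCK[2]],[[g[0]-h[0],g[1]-h[1],0]])[0];a0=np.arctan2(-d[0],-d[1]);print("a0",a0,"r",np.hypot(d[0],d[1]),"F",s["force"],"j",s["joints"])
for a in map(float,sys.argv[1:]):
    p=D(DOCK,[[-.064-.112*np.sin(a),.056-.112*np.cos(a),.075]])[0];print(a,np.round(R.T@(np.r_[p[:2],g[2]]-g)*1e3,1))
E
python3 arc.py 2.1 2.0 1.88 1.75 1.62 1.48 1.34 1.2
```

```text
a0 2.1893802401813023 r 0.11298709964577958 F [-1.12930155  0.46248815  2.68200985] j [-0.02100656  0.73464816  1.41420862 -0.41380877  1.01411258  0.17938643]
2.1 [ 4.4 -9.  -1.6]
2.0 [  9.2 -18.9  -3.4]
1.88 [ 13.8 -31.4  -5.1]
1.75 [ 17.1 -45.5  -6.3]
1.62 [ 18.7 -60.   -6.9]
1.48 [ 18.4 -75.6  -6.9]
1.34 [ 16.  -91.1  -6.1]
1.2 [  11.7 -106.1   -4.5]
```

```bash
python3 -m creep '[[[4.4,-9,-1.6,0,0,0,-1],[9.2,-18.9,-3.4,0,0,0,-1],[13.8,-31.4,-5.1,0,0,0,-1],[17.1,-45.5,-6.3,0,0,0,-1],[18.7,-60,-6.9,0,0,0,-1],[18.4,-75.6,-6.9,0,0,0,-1],[16,-91,-6.1,0,0,0,-1],[11.7,-106,-4.5,0,0,0,-1]]]' ; python3 arc.py 1.1 0.97 .84 .7 .56 .42 .28 .16
```

```text
time_s: 16.9
tool_pos: [0.5278, 0.0259, 0.2206]
tcp_rot: [[-0.023, 1.0, 0.013], [0.94, 0.026, -0.341], [-0.341, 0.004, -0.94]]
force: [1.9, 2.1, 1.5]
opening: 0.125
finger_force: 20.9
a0 1.2007778595189484 r 0.11297717783043265 F [1.94472748 2.09000459 1.54638877] j [-0.00515757  0.58485985  1.73544515 -0.4654292   0.86190415  0.2827983 ]
1.1 [ -5.2 -10.    1.8]
0.97 [-12.1 -22.5   4.3]
0.84 [-20.6 -34.    7.3]
0.7 [-31.1 -44.9  11.1]
0.56 [-43.  -54.2  15.4]
0.42 [-56.  -61.6  20. ]
0.28 [-69.8 -67.   25. ]
0.16 [-82.1 -70.   29.5]
```

```bash
python3 -m creep '[[[-5.2,-10,1.8,0,0,0,-1],[-12,-22.5,4.3,0,0,0,-1],[-20.6,-34,7.3,0,0,0,-1],[-31,-45,11.1,0,0,0,-1],[-43,-54,15.4,0,0,0,-1],[-56,-61.6,20,0,0,0,-1],[-70,-67,25,0,0,0,-1],[-82,-70,29.5,0,0,0,-1]]]' ; python3 arc.py 0.11 0.06 0.03 0 -.02
```

```text
time_s: 17.7
tool_pos: [0.4604, -0.0646, 0.2207]
tcp_rot: [[-0.022, 1.0, 0.011], [0.94, 0.025, -0.342], [-0.342, 0.003, -0.94]]
force: [2.9, 1.2, -0.3]
opening: 0.129
finger_force: 21.5
a0 0.145724727643931 r 0.11166601037410501 F [ 2.92868554  1.21142922 -0.27788463] j [-0.20368364  0.49105733  1.93472559 -0.53844836  0.70463682  0.18459478]
0.11 [-3.7 -0.8  1.3]
0.06 [-8.9 -1.3  3.2]
0.03 [-12.1  -1.5   4.4]
0.0 [-15.2  -1.5   5.5]
-0.02 [-17.3  -1.5   6.3]
```

```bash
python3 -m creep '[[[-5,-1,1.8,0,0,0,-1],[-10,-1.4,3.6,0,0,0,-1],[-13.5,-1.5,4.9,0,0,0,-1],[-15.5,-1.5,5.6,0,0,0,-1],[-15.5,-1.5,5.6,0,0,0,-1]]]' ; python3 arc.py 0; python3 -m creep '[[[-1,0,0.4,0,0,0,-1],[-2,0,0.7,0,0,0,-1],[-2,0,0.7,0,0,0,-1]]]' >/dev/null; python3 arc.py 0
```

```text
time_s: 18.2
tool_pos: [0.4595, -0.0803, 0.2206]
tcp_rot: [[-0.023, 1.0, 0.01], [0.939, 0.025, -0.342], [-0.342, 0.002, -0.94]]
force: [0.0, 0.3, 5.1]
opening: 0.132
finger_force: 21.7
a0 0.004353229939941487 r 0.11193301927905884 F [0.04326657 0.26579833 5.05929479] j [-0.23776516  0.49143243  1.93437294 -0.54148601  0.69454371  0.15454398]
0.0 [-0.5 -0.1  0.2]
a0 -0.012522205960708408 r 0.111992991576488 F [-0.77599958  1.45471397  4.2823349 ] j [-0.24196553  0.49164124  1.93404295 -0.54138135  0.69317504  0.15038144]
0.0 [ 1.3 -0.  -0.5]
```

```bash
python3 -m creep '[[[-1,0,0.4,0,0,0,-1],[-2,0,0.7,0,0,0,-1],[-2,0,0.7,0,0,0,-1]]]' >/dev/null; python3 arc.py 0; python3 -m creep '[[[-1,0,0.4,0,0,0,-1],[-2,0,0.7,0,0,0,-1],[-2,0,0.7,0,0,0,-1]]]' >/dev/null; python3 arc.py 0
```

```text
a0 -0.032014161485407075 r 0.11206709420531126 F [-1.59171968  0.92558376  4.62911488] j [-0.24664515  0.49190467  1.93353839 -0.54155701  0.69178776  0.14597988]
0.0 [ 3.4  0.  -1.2]
a0 -0.038990978699103326 r 0.11208973496841587 F [-1.80061239 11.53275707  6.66074346] j [-0.24955329  0.49165771  1.93355065 -0.53875363  0.69012999  0.14189181]
0.0 [ 4.1  0.  -1.5]
```

The stop has been reached. I release and retreat back and up.

```bash
python3 -m creep '[[[0,0,0,0,0,0,-0.2],[0,0,0,0,0,0,-0.2],[0,0,0,0,0,0,-0.2],[0,0,0,0,0,0,-0.2],[0,0,-10,0,0,0,-0.2],[0,0,-45,0,0,0,-0.2],[0,0,-90,0,0,0,-0.2],[0,0,-110,0,0,0,-0.2]]]'; python3 - <<'E'
from h import *
w=snapshot("top")[160:265,345:485]
cv2.imwrite("pics/t6.png",cv2.resize(w,(800,600),interpolation=cv2.INTER_CUBIC)[:,:,::-1])
E
```

```text
time_s: 19.9
tool_pos: [0.4589, -0.048, 0.3277]
tcp_rot: [[-0.022, 1.0, 0.015], [0.939, 0.026, -0.342], [-0.342, 0.007, -0.94]]
force: [0.1, 0.2, -0.6]
opening: 0.403
finger_force: 0.0
```

View pics/t6.png

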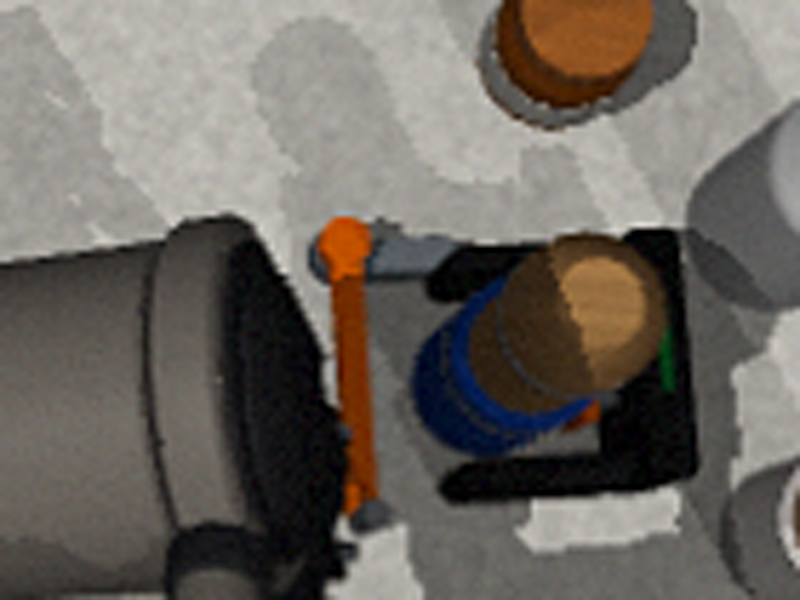

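The guard lies across the mouth (hub at (343,245), pin at about (370,512)). The mill is still home with its left edge at x≈413, and the bystanders in this crop look unmoved.

```bash
python3 -c "
from station import *
print(job_done())"
```

```text
the job is handed in; nothing more can be done
None
```

The mill is home against the contact pad, pressed with about 14 N for over a second, and the guard arm is swung shut to its stop. The robot has backed away, and the job was handed in at about 20 s; no verdict came back.

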